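# Sweep the loose caps off the lab bench into the dustpan

## Task

Clear the bench: take the hand brush and sweep all six loose screw caps (four blue, two orange) into the dustpan, right over its ridge, using the brush and not your fingers on the caps. Then stand the brush back on its bristles in the middle of its mat, lengthwise, and leave it there. Leave the culture dishes, the tube rack and the spray bottle where they are.

Things in the scene. Friction and masses are not known exactly. Their poses are not given: they have to be found in the camera images.
- brush: green hand brush, 0.22 kg, standing on its bristles on its mat. Bristle block 170 (x) x 28 (y) x 38 mm tall, short and stiff: pushes like a solid block. Above it, from 38 to 60 mm, a rigid green back 178 x 34 mm. A handle runs on from the back towards -x. Origin: centre of the underside of the bristles; x along the brush away from the handle, y across, z up.
- brush_neck (a point): where the brush's round 22 mm thick handle leaves the back, 85 mm from the bristle centre towards -x and 50 mm above the bristle tips. The handle's far end is 215 mm from the bristle centre; its underside is 39 mm above the tips here and 55 mm at the end
- brush_grip (a point): point to pinch the brush's back across its 34 mm width: in the middle of the back's height (49 mm above the bristle tips), 20 mm from the bristle centre towards the handle, near the centre of mass
- mat: grey rubber mat with a yellow border, 230 mm (x) by 90 mm (y), 4 mm thick, fixed to the bench: the brush's parking place. Origin: centre of its underside, on the bench. The bristles' 170 mm length lies along its x.
- pan: green dustpan lying flat on the bench on rubber feet; it does not move. Origin: middle of the front lip, at bench level; x points into the pan, y along the lip, z up. Inside width 290 mm at the lip, 222 mm at the back. The lip is flush with the bench; the floor ramps evenly up to a ridge 9 mm high at x = 40 mm, falls to 4 mm at x = 68 mm and runs flat to the back wall at x = 218 mm.
- pan_back (a point): top edge of the pan's back wall, in the middle, 54 mm above the bench, 220 mm in from the lip. The side walls are 4 mm thick; their tops rise from 12 mm at the lip to 54 mm at the back. A handle sticks out behind, to 345 mm from the lip, top 48 mm high.
- pan_ridge (a point): top of the pan's ridge, 9 mm above the bench, in the middle of the pan's width
- blue_cap1: blue screw cap of a culture tube, a solid-looking disc 35 mm across and 14 mm high, lying flat on the bench at the start; origin at the centre of its underside
- blue_cap2: blue screw cap of a culture tube, a solid-looking disc 35 mm across and 14 mm high, lying flat on the bench at the start; origin at the centre of its underside
- blue_cap3: blue screw cap of a culture tube, a solid-looking disc 35 mm across and 14 mm high, lying flat on the bench at the start; origin at the centre of its underside
- blue_cap4: blue screw cap of a culture tube, a solid-looking disc 35 mm across and 14 mm high, lying flat on the bench at the start; origin at the centre of its underside
- orange_cap1: orange screw cap of a media bottle, a disc 50 mm across and 25 mm high, lying flat on the bench at the start; origin at the centre of its underside
- orange_cap2: orange screw cap of a media bottle, a disc 50 mm across and 25 mm high, lying flat on the bench at the start; origin at the centre of its underside
- blue_cap1_center (a point): centre of blue_cap1
- blue_cap2_center (a point): centre of blue_cap2
- blue_cap3_center (a point): centre of blue_cap3
- blue_cap4_center (a point): centre of blue_cap4
- orange_cap1_center (a point): centre of orange_cap1
- orange_cap2_center (a point): centre of orange_cap2
- dish_single: closed culture dish, clear with amber agar, 90 mm across, 15 mm high, on the bench; origin at the centre of its underside
- dish_stack: two closed culture dishes stacked, 90 mm across, 30 mm high in all; origin at the centre of the underside
- tube_rack: ivory tube rack with small tubes, 70 mm (x) by 160 mm (y), 61 mm high over the tubes; origin at the centre of its underside
- spray_bottle: clear spray bottle with teal trigger head, 76 mm across, 226 mm high; origin at the centre of its underside

How it is judged:
On the way, in this order (a step that is already met when the one before it is completed fails the run):
1. the brush has been taken well away from its mat (horizontal distance between brush and mat above 0.1 m), for 0.1 s.
2. all six caps are in the dustpan, past its ridge (x of blue_cap1_center in the frame of pan between 0.045 and 0.22 m and y of blue_cap1_center in the frame of pan between -0.128 and 0.128 m and height (world z) of each of blue_cap1_center, blue_cap2_center, blue_cap3_center, blue_cap4_center, orange_cap1_center, orange_cap2_center below 0.06 m and x of blue_cap2_center in the frame of pan between 0.045 and 0.22 m and y of blue_cap2_center in the frame of pan between -0.128 and 0.128 m and x of blue_cap3_center in the frame of pan between 0.045 and 0.22 m and y of blue_cap3_center in the frame of pan between -0.128 and 0.128 m and x of blue_cap4_center in the frame of pan between 0.045 and 0.22 m and y of blue_cap4_center in the frame of pan between -0.128 and 0.128 m and x of orange_cap1_center in the frame of pan between 0.045 and 0.22 m and y of orange_cap1_center in the frame of pan between -0.128 and 0.128 m and x of orange_cap2_center in the frame of pan between 0.045 and 0.22 m and y of orange_cap2_center in the frame of pan between -0.128 and 0.128 m), for 0.2 s.
At the end, for the whole second after the job is handed in: All six caps rest in the pan: centres over 45 mm in from the lip (past the ridge), between the walls, below 60 mm. The brush rests on its bristles on the mat: origin within 30 mm of the mat's centre along each mat axis, under 10 mm up, upright within 0.1 rad, along the mat within 0.25 rad (all of step 2 and x of brush in the frame of mat between -0.03 and 0.03 m and y of brush in the frame of mat between -0.03 and 0.03 m and z of brush in the frame of mat below 0.01 m and angle between brush's own z axis and vertical below 0.1 rad and angle between the x axis of brush and the x axis of mat, either way round below 0.25 rad and linear speed of each of blue_cap1, blue_cap2, blue_cap3, blue_cap4, orange_cap1, orange_cap2, brush below 0.03 m/s); the robot touches nothing.
It fails at once if a culture dish, the tube rack or the spray bottle is moved more than 15 mm (distance of any of dish_single, dish_stack, tube_rack, spray_bottle from where it was at the start of the episode above 0.015 m).
It fails at once if the fingers press on a cap with more than 3 N (the caps are swept with the brush, not picked up or pushed by hand) (contact force between the fingers and blue_cap1 above 3 N or contact force between the fingers and blue_cap2 above 3 N or contact force between the fingers and blue_cap3 above 3 N or contact force between the fingers and blue_cap4 above 3 N or contact force between the fingers and orange_cap1 above 3 N or contact force between the fingers and orange_cap2 above 3 N).
It also fails if it takes over 72 s, if anything falls off the work surface, if the arm or the gripper's body presses on something with over 40 N, if the wrist force passes 120 N, or if a joint passes its speed limit or range.

## Robot

A 7-joint arm with a two-finger parallel gripper is mounted at the origin on the work surface. World frame = base frame: x ahead of the robot, y to its left, z up, the work surface at z = 0. Lengths are in m, angles in rad, forces in N, time in s.
With the tool pointing down it reaches from about 0.4 to 0.85 m from the base axis. Payload 4.5 kg.
Tool frame: the origin (TCP) lies midway between the tips of the shut fingers; the grasp point (between the pads) lies 19 mm behind it; z points along the fingers, y is the line along which they close (so a half turn about z gives the same grasp; the last joint's range is limited). The gripper opens to 88 mm and grips with 3 to 60 N. Pads are 18 mm wide; open, the fingers measure 123 mm over their backs; the gripper's body (75 mm by 187 mm) begins 45 mm behind the grasp point.
Start: joints at [1.229, 0.689, -0.195, 1.565, 0.157, 0.902, -0.215], TCP at [0.229, -0.581, 0.239] pointing down, gripper open.
Joint ranges: [-3.01, 3.01], [-0.46, 2.08], [-1.47, 1.51], [0.13, 2.56], [-1, 4.14], [0.04, 2.09], [-2.66, 2.66]. Speed limits (rad/s): [2.57, 2.57, 3.14, 3.14, 3.14, 3.14, 3.14].

## Interface

Orientations are given as a unit quaternion [x, y, z, w].
In Python, from plant import r gives the robot as it stands.
- The arm moves only by the tool move_arm, never from a script. Its argument "targets" is a list that holds one entry, the list of rows, each a list of 7 numbers: the opening, from 0 (shut) to 1 (fully open), then the shift along the tool's x, y, z in mm, then the turn, a rotation vector about the tool's x, y, z in degrees. In form: [[[claw, dx, dy, dz, ax, ay, az], ...]]. A call has 1 to 10 rows; each row is the pose to reach, as a shift and turn from the pose commanded when the call began, along the tool's axes at that moment; what a row does not reach only later rows make up. A row lasts 1/8 s, in which the tool goes at most 62.5 mm and 10.7 degrees, less where a joint would pass 70% of its speed; a pose out of reach is approached as far as the arm can. A call with a gripper value outside its range is refused whole. The fingers move at their own pace and stop on an object; "newtons" is the grip in N (left out, the last holds). Time passes only in rows, so rows that repeat a pose let the fingers close. It gives the time, the measured TCP pose, the force, the opening and the grip force at its end, in the units of the state.
- r.get_state(): the state, without advancing time (a new reading comes with each control period).
- r.snapshot(name): name is "scene" or "top" or "wrist"; returns the picture (480x640x3 uint8, red, green, blue); there is no depth.
- r.camera_info(name): a dict with "fx", "fy", "cx", "cy" (pixels), "k1" (the pictures are not rectified: a ray, as slopes to the right and down, at radius r is drawn at 1 + k1 r^2 times it, then the intrinsics apply), "R" (3x3) and "t" (3): a world point X has camera coordinates R X + t. Camera axes: x right, y down, z forward; pixel columns grow to the right and rows downward; lengths in m; the calibration is good to about 2 mm. A picture is of the moment at which its call begins: read the wrist's pose just before it. camera_info takes no time and is no camera call; for the wrist camera it gives the pose at the moment of the call.
- r.finish_job(): hands the job in; it is judged then, once.
The state is a dict: "clock": time; "q": joint angles; "qd": joint speeds; "joint_torque": joint torques, N m; "tool_pos": TCP position; "eef_rot": TCP orientation; "contact_force": force on the tool from outside, world axes, zero at the start; "moment": the same for the moment, N m; "opening": opening from 0.0 (shut) to 1.0 (fully open); "finger_force": force on a finger pad.
Only numpy, scipy, OpenCV 4.12 (cv2) and the standard library are available. Lean on these libraries where they do the work, as an engineer would, in place of code of your own. Each camera call takes 0.05 s, during which the arm holds its last target. There are 200 camera calls.

## Working session

There is one attempt and no reset: what is moved stays moved. The work goes in short steps, Python scripts to look and compute and a tool call to move; the robot and the scene stay as the last step left them, time stands still between calls to the robot, and variables do not carry over. Pictures are saved under pics/ and viewed, at most 10 in all, crops included, and the job is handed in when it is done.

Besides the shell and the picture viewer there is one more tool, called after "Request:" as name(argument=value, ...) on one line, values as JSON. move_arm: Moves the arm, as the interface text tells. Its arguments: {"type":"object","properties":{"targets":{"type":"array","items":{"type":"array","items":{"type":"array","items":{"type":"number"}}}},"newtons":{"type":"number"}},"required":["targets"]}

```bash
mkdir -p pics; cat > h.py <<'E'
import numpy as np,cv2
from scipy.spatial.transform import Rotation as Ro
from plant import r
def snap(n,f):
    im=r.snapshot(n); cv2.imwrite('pics/'+f,im[:,:,::-1]); return im
def px2w(n,pts,z,info=None):
    c=info or r.camera_info(n);R=np.array(c['R']);t=np.array(c['t']);out=[]
    K=np.array([[c['fx'],0,c['cx']],[0,c['fy'],c['cy']],[0,0,1.]])
    for i,p in enumerate(pts):
        s=cv2.undistortPoints(np.array([[p]],float),K,np.array([c['k1'],0,0,0,0.]))[0,0]
        zz=z[i] if np.ndim(z) else z
        d=R.T@np.array([s[0],s[1],1]);o=-R.T@t
        out.append(o+d*(zz-o[2])/d[2])
    return np.array(out)
def w2px(n,P):
    c=r.camera_info(n);K=np.array([[c['fx'],0,c['cx']],[0,c['fy'],c['cy']],[0,0,1.]])
    return cv2.projectPoints(np.array(P,float),cv2.Rodrigues(np.array(c['R']))[0],np.array(c['t'],float),K,np.array([c['k1'],0,0,0,0.]))[0][:,0]
def rel(p,yaw=None,R=None):
    "shift mm in tool axes from present pose; turn"
    s=r.get_state();T=Ro.from_quat(s['eef_rot']);print(T.inv().apply(np.array(p)-s['tool_pos'])*1000)
E
python3 - <<'E'
from h import *
im=snap('top','t1.png');snap('scene','s1.png')
print({k:np.round(v,3).tolist() for k,v in r.camera_info('top').items()})
s=r.get_state();print(s['tool_pos'],Ro.from_quat(s['eef_rot']).as_matrix().round(3))
E
```

```text
{'fx': 445.576, 'fy': 445.576, 'cx': 321.783, 'cy': 240.153, 'k1': -0.045, 'R': [[0.01, -1.0, 0.005], [-0.997, -0.01, -0.081], [0.081, -0.004, -0.997]], 't': [-0.01, 0.502, 0.959]}
[ 0.22915966 -0.58087598  0.23798885] [[ 0.93   0.367 -0.001]
 [ 0.367 -0.93   0.001]
 [-0.    -0.002 -1.   ]]
```

View pics/t1.png

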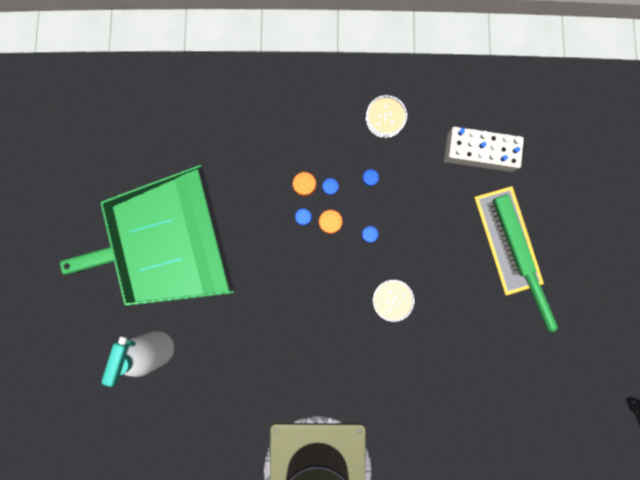

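View pics/s1.png

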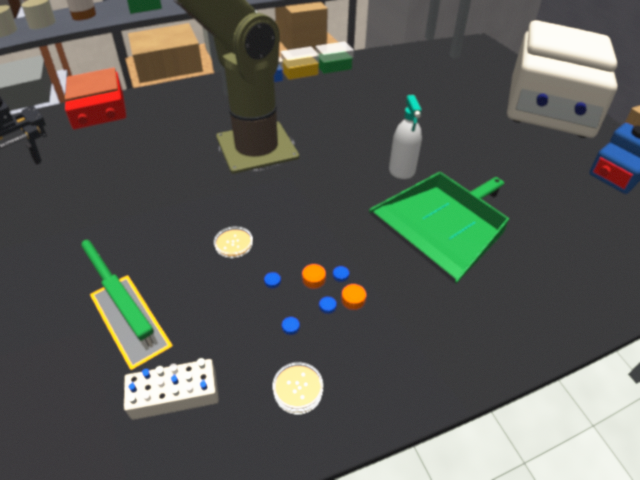

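```bash
python3 - <<'E'
from h import *
im=cv2.imread('pics/t1.png');hsv=cv2.cvtColor(im,cv2.COLOR_BGR2HSV)
def blobs(lo,hi,z,nm):
    n,l,st,c=cv2.connectedComponentsWithStats(cv2.inRange(hsv,lo,hi))
    for i in range(1,n):
        if st[i,4]>100: print(nm,st[i,4],c[i].round(1),px2w('top',[c[i]],z)[0].round(4))
blobs((105,150,60),(125,255,255),.012,'blue');blobs((5,150,100),(16,255,255),.022,'orange')
print('dish',px2w('top',[(386,116),(394,301)],[.025,.012]).round(3).tolist())
print('rack',px2w('top',[(453,126),(523,135),(520,168),(446,161)],.05).round(3).tolist())
print('spray base',px2w('top',[(150,355)],.0).round(3).tolist())
print('pan lip corners',px2w('top',[(200,166),(232,292)],[.012,.012]).round(3).tolist(),'back',px2w('top',[(102,204),(126,304)],.054).round(3).tolist())
print('brush far',px2w('top',[(500,199),(514,194),(537,271),(523,276)],.06).round(3).tolist(),'handle end',px2w('top',[(553,327)],.075).round(3).tolist())
c=im[175:340,440:580];cv2.imwrite('pics/c1.png',cv2.resize(c,None,fx=3.6,fy=3.6,interpolation=cv2.INTER_CUBIC))
d=im[150:320,50:250];cv2.imwrite('pics/c2.png',cv2.resize(d,None,fx=3.5,fy=3.5,interpolation=cv2.INTER_CUBIC))
E
```

```text
blue 218 [370.4 177.1] [ 0.6465 -0.1131  0.012 ]
blue 220 [330.1 186. ] [ 0.6251 -0.0227  0.012 ]
blue 221 [302.8 216.4] [0.5559 0.0374 0.012 ]
blue 224 [369.7 233.9] [ 0.5183 -0.1116  0.012 ]
orange 122 [304.1 184.6] [0.6257 0.0352 0.022 ]
dish [[0.784, -0.147, 0.025], [0.371, -0.165, 0.012]]
rack [[0.754, -0.291, 0.05], [0.737, -0.446, 0.05], [0.663, -0.437, 0.05], [0.676, -0.274, 0.05]]
spray base [[0.245, 0.373, 0.0]]
pan lip corners [[0.668, 0.271, 0.012], [0.387, 0.191, 0.012]] back [[0.573, 0.47, 0.054], [0.36, 0.408, 0.054]]
brush far [[0.592, -0.387, 0.06], [0.603, -0.418, 0.06], [0.438, -0.463, 0.06], [0.427, -0.432, 0.06]] handle end [[0.322, -0.487, 0.075]]
```

View pics/c1.png

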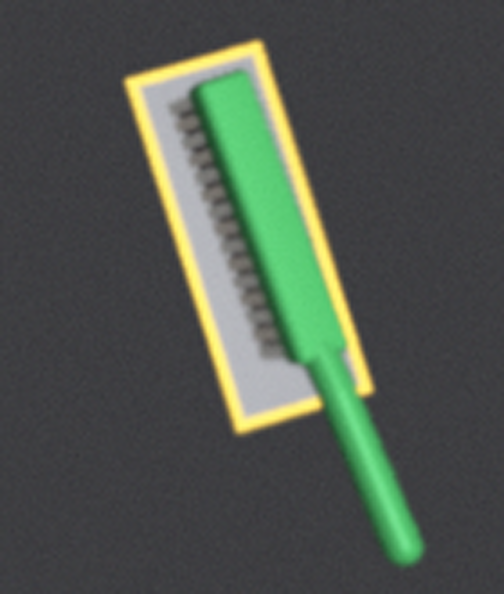

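View pics/c2.png

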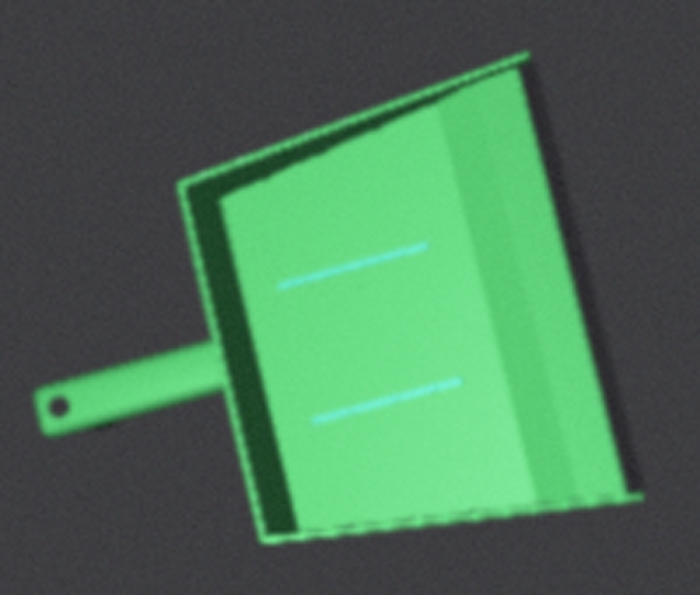

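```bash
python3 - <<'E'
from h import *
f=lambda P,s,o:np.array(P)/s+o
m=px2w('top',f([(125,78),(262,40),(374,390),(238,433)],3.6,(440,175)),.004)
b=px2w('top',f([(190,83),(248,68),(349,347),(295,362)],3.6,(440,175)),.06)
for n,q in(('mat',m),('brush',b)):
    d=(q[0]+q[1]-q[2]-q[3])/2;print(n,q.mean(0).round(4),'len',np.linalg.norm(d).round(4),'w',np.linalg.norm(q[1]-q[0]).round(4),'yaw',np.degrees(np.arctan2(d[1],d[0])).round(2))
l=px2w('top',f([(520,65),(628,492)],3.5,(50,150)),[0.,0.]);w=px2w('top',f([(180,184),(263,541)],3.5,(50,150)),.054)
print('lip',l.round(4).tolist(),l.mean(0),np.linalg.norm(l[0]-l[1]),'back',w.mean(0),w.round(4).tolist())
for q in(l,w):
  d=q[0]-q[1];print(np.degrees(np.arctan2(d[1],d[0]))+90)
d=(w-l).mean(0);print('axis',np.degrees(np.arctan2(d[1],d[0])),np.hypot(*d[:2]))
im=cv2.imread('pics/t1.png');hsv=cv2.cvtColor(im,cv2.COLOR_BGR2HSV)
n,L,st,c=cv2.connectedComponentsWithStats(cv2.inRange(hsv,(5,170,100),(20,255,255)))
for i in range(1,n):
  if st[i,4]>60: print(st[i,4],c[i].round(1),px2w('top',[c[i]],.022)[0].round(4))
E
```

```text
mat [ 0.5086 -0.429   0.004 ] len 0.2311 w 0.0923 yaw 16.71
brush [ 0.5156 -0.4175  0.06  ] len 0.1754 w 0.0367 yaw 19.28
lip [[0.6652, 0.2774, 0.0], [0.3895, 0.1993, 0.0]] [0.5273707  0.23833278 0.        ] 0.28656667341970027 back [0.46770428 0.44016786 0.054     ] [[0.5764, 0.471, 0.054], [0.359, 0.4093, 0.054]]
105.81431025322244
105.85349910537474
axis 106.46871474955086 0.21046967609220404
```

```bash
python3 - <<'E'
from h import *
rel([.4967,-.424,.039])
s=r.get_state();x=Ro.from_quat(s['eef_rot']).as_matrix()[:,0];print(np.degrees(np.arctan2(x[1],x[0])),s['opening'])
print(px2w('top',[(304,183.5),(330.5,221.5)],.025))
E
```

```text
[306.4776993  -47.36831936 199.02796285]
21.539357371341822 1.0025913005243536
[[ 0.6275179   0.03536259  0.025     ]
 [ 0.5434758  -0.02392836  0.025     ]]
```

Request:
move_arm(targets=[[[1, 50, -8, 0, 0, 0, 2], [1, 110, -17, 0, 0, 0, 2], [1, 170, -26, 0, 0, 0, 2], [1, 230, -35, 20, 0, 0, 2], [1, 280, -44, 60, 0, 0, 2], [1, 306, -47, 100, 0, 0, 2], [1, 306, -47, 130, 0, 0, 2], [1, 306, -47, 130, 0, 0, 2], [1, 306, -47, 130, 0, 0, 2]]])

```text
clock: 1.23
tool_pos: [0.4968, -0.4264, 0.1097]
eef_rot: [0.986, 0.169, 0.0, 0.001]
contact_force: [0.3, 0.5, 0.5]
opening: 0.997
finger_force: 0.0
```

```bash
python3 - <<'E'
from h import *
im=snap('wrist','w1.png');rel([.4967,-.424,.039])
print(w2px('wrist',[[.4967,-.424,.06],[.5156,-.4175,.06],[.5086,-.429,.004]]))
E
```

```text
[ 0.46729574 -2.78025555 71.27748452]
[[311.24420712 265.35366434]
 [311.48171717 234.43584394]
 [322.9779118  224.9569085 ]]
```

View pics/w1.png

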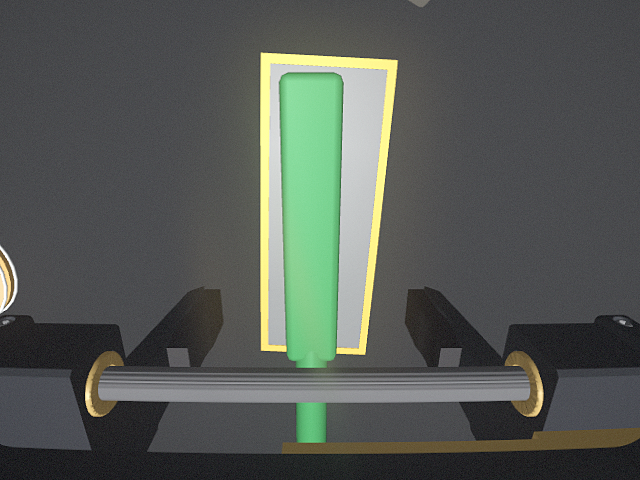

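```bash
python3 - <<'E'
from h import *
b=px2w('wrist',[(280,73),(343,73),(336,360),(286,360)],.06);m=px2w('wrist',[(261,53),(397,60),(365,354),(261,351)],.004)
for q in(b,m):
    d=(q[0]+q[1]-q[2]-q[3])/2;print(q.mean(0),np.linalg.norm(d),np.linalg.norm(q[1]-q[0]),np.linalg.norm(q[2]-q[3]),np.degrees(np.arctan2(d[1],d[0])))
E
```

```text
[ 0.51471693 -0.41763486  0.06      ] 0.17834803989681106 0.03279869314978803 0.03414609647383855 19.291031146338348
[ 0.50816971 -0.4268517   0.004     ] 0.23178331731335003 0.09012216182874803 0.09055717305767592 16.846762348305983
```

Request:
move_arm(targets=[[[1, 0, -3, 30, 0, 0, 0], [1, 0, -3, 60, 0, 0, 0], [1, 0, -3, 71, 0, 0, 0], [1, 0, -3, 71, 0, 0, 0], [0, 0, -3, 71, 0, 0, 0], [0, 0, -3, 71, 0, 0, 0], [0, 0, -3, 71, 0, 0, 0], [0, 0, -3, 71, 0, 0, 0], [0, 0, -3, 71, 0, 0, 0]]], newtons=50)

```text
clock: 2.4
tool_pos: [0.4958, -0.4226, 0.0378]
eef_rot: [0.986, 0.17, 0.0, 0.0]
contact_force: [-0.0, -0.1, -0.5]
opening: 0.46
finger_force: 0.0
```

Request:
move_arm(targets=[[[0, 0, 0, 0, 0, 0, 0], [0, 0, 0, 0, 0, 0, 0], [0, 0, 0, 0, 0, 0, 0], [0, 0, 0, -20, 0, 0, 0], [0, 0, 0, -50, 0, 0, 0], [0, 0, 0, -90, 0, 0, 0], [0, 0, 0, -90, 0, 0, 2], [0, 0, 0, -90, 0, 0, 3], [0, 0, 0, -90, 0, 0, 3]]])

```text
clock: 3.52
tool_pos: [0.4947, -0.4216, 0.1262]
eef_rot: [0.99, 0.144, -0.001, -0.001]
contact_force: [-0.6, 0.6, -2.8]
opening: 0.381
finger_force: 49.7
```

```bash
cat >> h.py <<'E'
A=np.radians(106);L=np.array([.528,.236]);ex=np.array([np.cos(A),np.sin(A)]);el=np.array([np.sin(A),-np.cos(A)])
def grip(u,l,z): # brush centre u,l -> TCP
    p=L+u*ex+(l-.02)*el; return np.array([*p,z])
def pose():
    s=r.get_state();x=Ro.from_quat(s['eef_rot']).as_matrix()
    print('yaw',np.degrees(np.arctan2(x[1,0],x[0,0])),'tool z',x[:,2].round(4),s['tool_pos'].round(4) if hasattr(s['tool_pos'],'round') else s['tool_pos'],s['opening'],s['finger_force'])
    d=np.array(s['tool_pos'][:2])-L;print('u,l',d@ex,d@el+.02)
E
python3 - <<'E'
from h import *
pose();rel(grip(-.418,.002,.128));rel(grip(-.418,.002,.037))
E
```

```text
yaw 16.54142256482951 tool z [-0.0028  0.002  -1.    ] [ 0.4947 -0.4216  0.1262] 0.3813580000855657 49.69034769725113
u,l -0.6229638116533419 -0.19324641016717595
[ 197.17012595 -203.11498383   -1.68485857]
[ 197.36668938 -202.86895706   89.31459656]
```

Request:
move_arm(targets=[[[0, 0, -40, 0, 0, 0, 0.5], [0, 30, -85, 0, 0, 0, 0.5], [0, 70, -130, 0, 0, 0, 0.5], [0, 115, -165, 0, 0, 0, 0.5], [0, 160, -190, 0, 0, 0, 0.5], [0, 190, -203, 0, 0, 0, 0.5], [0, 197, -203, 0, 0, 0, 0.5], [0, 197, -203, 30, 0, 0, 0.5], [0, 197, -203, 30, 0, 0, 0.5]]])

```text
clock: 4.65
tool_pos: [0.6232, -0.173, 0.0949]
eef_rot: [0.99, 0.139, -0.004, -0.001]
contact_force: [-0.8, -0.0, -2.9]
opening: 0.381
finger_force: 49.7
```

```bash
python3 - <<'E'
from h import *
pose();rel(grip(-.418,.002,.037));snap('top','t2.png')
E
```

```text
yaw 15.941884870404886 tool z [-8.e-03  3.e-04 -1.e+00] [ 0.6232 -0.173   0.0949] 0.3808987997307572 49.69013753019681
u,l -0.4194075152549301 -0.0011992892554591392
[ 3.63694479 -1.27028791 57.84987816]
```

View pics/t2.png

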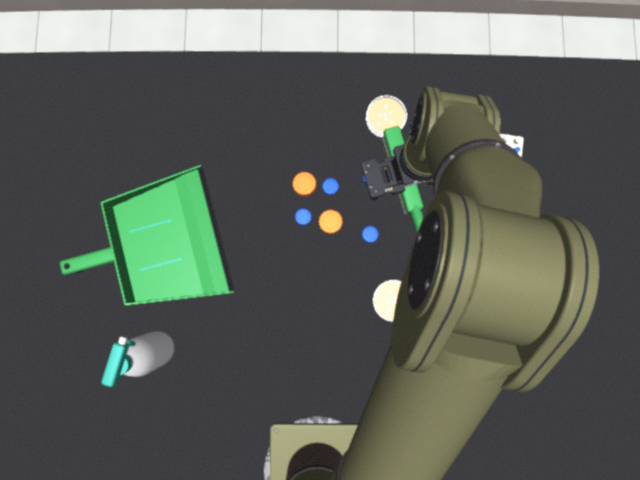

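```bash
python3 - <<'E'
from h import *
s=r.get_state();p=np.array(s['tool_pos']);R=Ro.from_quat(s['eef_rot']).as_matrix()
# brush frame relative to tcp: tool x = brush x, brush centre +20mm, top at 60-34=26 above tcp
for lx,ly,h in [(.109,-.017,.026),(.109,.017,.026),(-.069,.017,.026),(-.069,-.017,.026)]:
    print(w2px('top',[p+R@np.array([lx,ly,-h])])[0].round(1))
im=cv2.imread('pics/t2.png');cv2.imwrite('pics/c3.png',cv2.resize(im[85:250,340:460],None,fx=3.6,fy=3.6,interpolation=cv2.INTER_CUBIC))
d=np.array([.784,-.147])-L;print('dish1',d@ex,d@el)
E
```

```text
[383.3 127. ]
[399.4 122.8]
[424.6 206.7]
[408.2 211.2]
dish1 -0.4387263926335279 0.14051388688229902
```

View pics/c3.png

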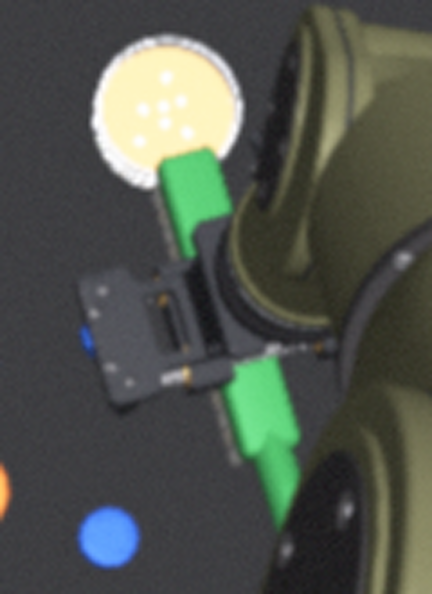

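```bash
python3 - <<'E'
from h import *
s=r.get_state();p=np.array(s['tool_pos']);R=Ro.from_quat(s['eef_rot']).as_matrix()
for lx,ly,h in [(.109,-.017,.026),(.109,.017,.026),(-.069,.017,.026),(-.069,-.017,.026)]:
    print(w2px('wrist',[p+R@np.array([lx,ly,-h])])[0].round(1))
print('tilted 5deg nose down',w2px('wrist',[p+R@np.array([.109,0,-.026+.0095])])[0])
im=snap('wrist','w2.png');h=cv2.cvtColor(im,cv2.COLOR_RGB2HSV)
m=cv2.inRange(h,(50,90,60),(85,255,255))
for y in range(30,400,15):
    x=np.where(m[y])[0]
    if len(x): print(y,x.min(),x.max(),end='; ')
y=np.where(m[:,290:335].any(1))[0];print(y.min(),y.max())
E
```

```text
[263.3  38.5]
[372.7  38.7]
[351.7 461.5]
[280.6 461.5]
tilted 5deg nose down [317.71061998  44.90244509]
45 271 356; 60 262 364; 75 263 363; 90 263 363; 105 264 363; 120 264 362; 135 264 362; 150 265 361; 165 266 361; 180 266 360; 195 267 359; 210 268 359; 225 268 358; 240 269 357; 255 269 357; 270 270 356; 285 271 355; 300 271 355; 315 272 354; 330 273 353; 345 273 352; 360 274 352; 43 442
```

Request:
move_arm(targets=[[[0, 3, -1, 20, 0, 2.5, 0], [0, 3, -1, 40, 0, 2.5, 0], [0, 3, -1, 52, 0, 2.5, 0], [0, 3, -1, 56, 0, 2.5, 0], [0, 3, -1, 56, 0, 2.5, 0]]])

```text
clock: 5.38
tool_pos: [0.6298, -0.17, 0.0417]
eef_rot: [0.99, 0.14, 0.022, -0.003]
contact_force: [-0.2, 0.6, -3.1]
opening: 0.383
finger_force: 49.7
```

```bash
python3 - <<'E'
from h import *
pose();rel(grip(-.01,.002,.037));rel(grip(.05,.002,.045));print(r.get_state()['contact_force'],r.get_state()['moment'])
E
```

```text
yaw 16.04667477123667 tool z [ 0.042   0.0119 -0.999 ] [ 0.6298 -0.17    0.0417] 0.3826726771573916 49.69018694740953
u,l -0.4183244033974675 0.005928546115506065
[  -3.79612427 -408.32806595    4.4498052 ]
[  -3.39812684 -468.32697873   -3.54844857]
[-0.23787678  0.59168057 -3.12607525] [0.01796358 0.08358531 0.02727519]
```

Request:
move_arm(targets=[[[0, -3, 0, 4, 0, 0, 0], [0, -4, -20, 4, 0, 0, 0], [0, -4, -40, 4, 0, 0, 0], [0, -4, -60, 4, 0, 0, 0], [0, -4, -80, 4, 0, 0, 0], [0, -4, -100, 4, 0, 0, 0], [0, -4, -120, 4, 0, 0, 0], [0, -4, -140, 4, 0, 0, 0], [0, -4, -160, 4, 0, 0, 0], [0, -4, -180, 4, 0, 0, 0]]])

```text
clock: 6.62
tool_pos: [0.5758, 0.0031, 0.0376]
eef_rot: [0.99, 0.139, 0.022, -0.003]
contact_force: [0.2, -0.1, -2.6]
opening: 0.377
finger_force: 49.7
```

```bash
python3 - <<'E'
from h import *
pose();rel(grip(-.01,.002,.038));rel(grip(.05,.002,.046));print(r.get_state()['moment']);snap('top','t3.png')
E
```

```text
yaw 16.035694659421257 tool z [ 0.0422  0.012  -0.999 ] [0.5758 0.0031 0.0376] 0.37696206222593825 49.69520894854213
u,l -0.2370267749774815 0.0017774497414823794
[   0.3823129  -227.02655468   -0.43003421]
[   0.77034313 -287.02582741   -8.42607731]
[-0.05000204  0.09193529 -0.01005423]
```

View pics/t3.png

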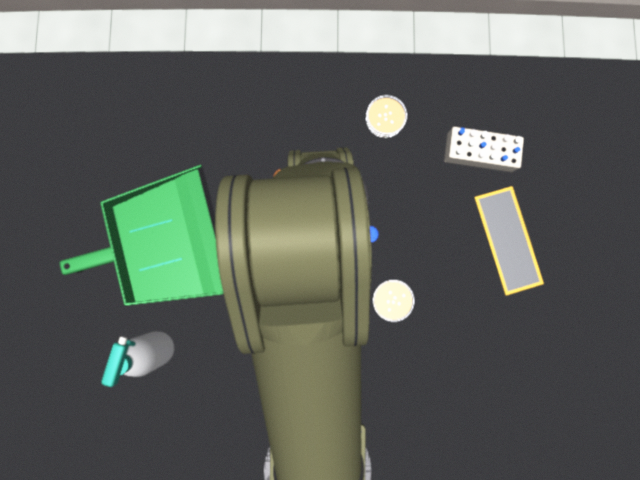

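Request:
move_arm(targets=[[[0, 0, -20, 0, 0, 0, 0], [0, 0, -40, 0, 0, 0, 0], [0, 0, -60, 0, 0, 0, 0], [0, 0, -80, 0, 0, 0, 0], [0, 0, -100, 0, 0, 0, 0], [0, 0, -120, 0, 0, 0, 0], [0, 0, -140, 0, 0, 0, 0], [0, 0, -160, 0, 0, 0, 0], [0, 0, -180, 0, 0, 0, 0], [0, 0, -200, 0, 0, 0, 0]]])

```text
clock: 7.92
tool_pos: [0.5208, 0.1946, 0.0376]
eef_rot: [0.99, 0.139, 0.022, -0.003]
contact_force: [0.2, -0.4, -3.1]
opening: 0.377
finger_force: 49.7
```

```bash
python3 - <<'E'
from h import *
pose();rel(grip(-.01,.002,.038));rel(grip(.05,.002,.048));im=snap('top','t4.png');snap('scene','s4.png')
for a in 'x':
  h=cv2.cvtColor(im,cv2.COLOR_RGB2HSV)
  for nm,lo,hi in(('blue',(105,150,60),(125,255,255)),('or',(5,170,100),(20,255,255))):
    n,l,st,c=cv2.connectedComponentsWithStats(cv2.inRange(h,lo,hi))
    for i in range(1,n):
      if st[i,4]>25 and c[i][1]>60: print(nm,st[i,4],c[i].round())
E
```

```text
yaw 16.00778393395106 tool z [ 0.0424  0.0117 -0.999 ] [0.5208 0.1946 0.0376] 0.3766567666240505 49.70276393767563
u,l -0.03784712908240906 0.0017019734247645593
[  0.32089552 -27.84691116  -0.43849404]
[  0.76865006 -87.84281597 -10.45302959]
blue 225 [370. 234.]
```

View pics/s4.png

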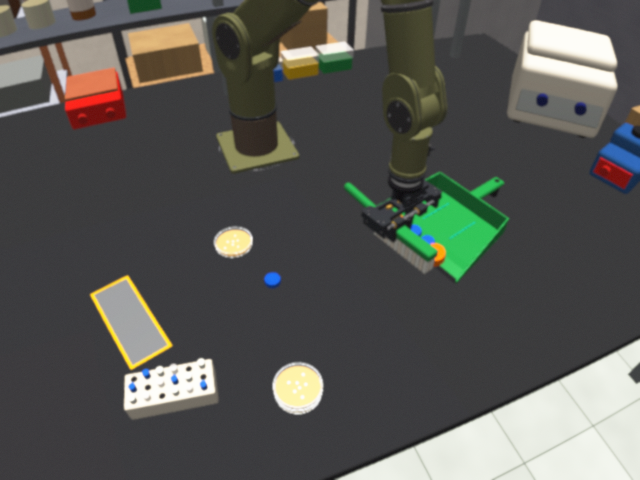

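Request:
move_arm(targets=[[[0, 3, -15, 0, 0, 0, 0], [0, 6, -29, -1, 0, 0, 0], [0, 8, -42, -4, 0, 0, 0], [0, 10, -54, -7, 0, 0, 0], [0, 12, -66, -10, 0, 0, 0], [0, 12, -78, -10, 0, 0, 0], [0, 12, -90, -10, 0, 0, 0], [0, 12, -98, -10, 0, 0, 0], [0, 12, -98, -10, 0, 0, 0]]])

```text
clock: 9.15
tool_pos: [0.5045, 0.2924, 0.0479]
eef_rot: [0.99, 0.14, 0.021, -0.003]
contact_force: [0.0, 0.2, -1.9]
opening: 0.38
finger_force: 49.7
```

```bash
python3 - <<'E'
from h import *
pose();print(r.get_state()['contact_force'],r.get_state()['moment']);im=snap('top','t5.png');s=snap('scene','s5.png')
cv2.imwrite('pics/c5.png',np.hstack([cv2.resize(s[150:300,330:530],(400,300)),cv2.resize(im[140:320,40:280],(400,300))])[:,:,::-1])
E
```

```text
yaw 16.11283640938011 tool z [ 0.0416  0.0124 -0.9991] [0.5045 0.2924 0.0479] 0.3797094998599484 49.6904292673571
u,l 0.06071658752880244 0.012915896529475803
[ 0.01200831  0.20302704 -1.91854891] [0.01855365 0.06960996 0.01941372]
```

View pics/c5.png

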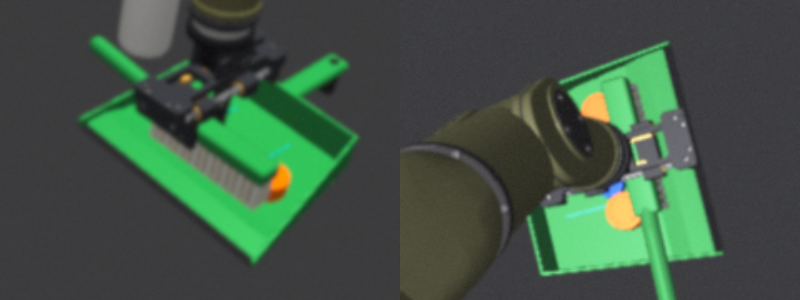

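Request:
move_arm(targets=[[[0, 0, 5, -15, 0, 0, 0], [0, 0, 5, -45, 0, 0, 0], [0, 0, 5, -75, 0, 0, 0], [0, -10, 45, -75, 0, 0, 0], [0, -20, 95, -75, 0, 0, 0], [0, -30, 145, -75, 0, 0, 0], [0, -40, 195, -75, 0, 0, 0], [0, -50, 245, -75, 0, 0, 0], [0, -50, 295, -75, 0, 0, 0], [0, -50, 345, -75, 0, 0, 0]]])

```text
clock: 10.5
tool_pos: [0.5492, -0.0577, 0.1219]
eef_rot: [0.99, 0.139, 0.022, -0.003]
contact_force: [0.5, -0.3, -3.3]
opening: 0.383
finger_force: 49.7
```

```bash
cat >> h.py <<'E'
def caps():
    for cam in('top','scene'):
        im=r.snapshot(cam);h=cv2.cvtColor(im,cv2.COLOR_RGB2HSV)
        for nm,lo,hi,z in(('blue',(105,150,60),(125,255,255),.012),('or',(3,150,100),(17,255,255),.024)):
            n,l,st,c=cv2.connectedComponentsWithStats(cv2.inRange(h,lo,hi))
            for i in range(1,n):
                if st[i,4]>25:
                    p=px2w(cam,[c[i]],z)[0];d=p[:2]-L
                    if -.6<d@ex<.25 and abs(d@el)<.2: print(cam,nm,st[i,4],st[i,2:4],'u',(d@ex).round(3),'l',(d@el).round(3))
E
python3 - <<'E'
from h import *
caps();pose();rel(grip(-.385,-.042,.0385))
E
```

```text
top blue 552 [28 39] u 0.106 l 0.009
top or 82 [12 22] u 0.083 l 0.067
top or 59 [10 21] u 0.081 l -0.066
scene blue 305 [30 23] u 0.106 l 0.002
scene blue 222 [17 16] u -0.333 l -0.105
scene blue 28 [5 8] u -0.576 l 0.03
scene or 141 [19 13] u 0.083 l -0.05
scene or 173 [21 20] u 0.085 l 0.082
yaw 15.317795178631455 tool z [ 0.0458  0.0049 -0.9989] [ 0.5503 -0.0649  0.1222] 0.37693672050666954 49.689785580849275
u,l -0.2953681518657508 -0.04147507016272664
[-3.26314918 89.01508754 84.3006414 ]
```

Request:
move_arm(targets=[[[0, -1, 40, 0, 0, 0, 0], [0, -3, 82, 0, 0, 0, 0], [0, -3, 84, 0, 0, 0, 0], [0, -3, 84, 30, 0, 0, 0], [0, -3, 84, 60, 0, 0, 0], [0, -3, 84, 80, 0, 0, 0], [0, -3, 84, 84, 0, 0, 0], [0, -3, 84, 84, 0, 0, 0]]])

```text
clock: 11.6
tool_pos: [0.5731, -0.1353, 0.0373]
eef_rot: [0.99, 0.139, 0.022, -0.003]
contact_force: [-0.5, 0.2, -2.4]
opening: 0.382
finger_force: 49.7
```

```bash
python3 - <<'E'
from h import *
pose();rel(grip(-.018,-.042,.038));print(r.get_state()['contact_force'])
E
```

```text
yaw 16.041259043771152 tool z [ 0.0425  0.0118 -0.999 ] [ 0.5731 -0.1353  0.0373] 0.3819413068649051 49.690368822266464
u,l -0.3693751463127601 -0.03894781725341487
[  -2.76401079 -351.3768936    -0.99440715]
[-0.47414484  0.19889091 -2.44284648]
```

Request:
move_arm(targets=[[[0, -1, -18, -1, 0, 0, 0], [0, -2, -38, -1, 0, 0, 0], [0, -3, -58, -1, 0, 0, 0], [0, -3, -78, -1, 0, 0, 0], [0, -3, -98, -1, 0, 0, 0], [0, -3, -118, -1, 0, 0, 0], [0, -3, -138, -1, 0, 0, 0], [0, -3, -158, -1, 0, 0, 0], [0, -3, -178, -1, 0, 0, 0], [0, -3, -198, -1, 0, 0, 0]]])

```text
clock: 12.85
tool_pos: [0.5145, 0.0562, 0.0379]
eef_rot: [0.99, 0.14, 0.022, -0.003]
contact_force: [0.7, 0.0, -2.6]
opening: 0.38
finger_force: 49.7
```

Request:
move_arm(targets=[[[0, 0, -20, 0, 0, 0, 0], [0, 0, -40, 0, 0, 0, 0], [0, 0, -60, 0, 0, 0, 0], [0, 0, -80, 0, 0, 0, 0], [0, 0, -100, 0, 0, 0, 0], [0, 0, -120, 0, 0, 0, 0], [0, 0, -135, 0, 0, 0, 0], [0, 0, -140, 0, 0, 0, 0]]])

```text
clock: 13.85
tool_pos: [0.4759, 0.1903, 0.0377]
eef_rot: [0.99, 0.141, 0.022, -0.003]
contact_force: [0.2, -1.5, -2.2]
opening: 0.381
finger_force: 49.7
```

```bash
python3 - <<'E'
from h import *
pose();caps();print(r.get_state()['contact_force'])
E
```

```text
yaw 16.163612454565353 tool z [ 0.0418  0.0127 -0.999 ] [0.4759 0.1903 0.0377] 0.3814392435807608 49.69307582643523
u,l -0.029563377681196712 -0.04272730756995785
top blue 36 [12  5] u 0.114 l 0.048
top blue 104 [12 13] u 0.007 l -0.11
top or 88 [13 22] u 0.083 l 0.068
scene blue 305 [30 23] u 0.106 l 0.002
scene blue 27 [5 8] u -0.576 l 0.03
scene or 144 [19 14] u 0.083 l -0.05
scene or 167 [20 20] u 0.084 l 0.082
[-0.0679442  -1.32278227 -2.50940129]
```

Request:
move_arm(targets=[[[0, 3, -10, 0, 0, 0, 0], [0, 6, -22, -1, 0, 0, 0], [0, 8, -34, -4, 0, 0, 0], [0, 10, -46, -7, 0, 0, 0], [0, 10, -58, -10, 0, 0, 0], [0, 10, -70, -10, 0, 0, 0], [0, 10, -82, -10, 0, 0, 0], [0, 10, -92, -10, 0, 0, 0], [0, 10, -92, -10, 0, 0, 0]]])

```text
clock: 15.08
tool_pos: [0.4599, 0.2809, 0.0479]
eef_rot: [0.99, 0.14, 0.022, -0.003]
contact_force: [0.4, -0.1, -2.4]
opening: 0.381
finger_force: 49.7
```

Request:
move_arm(targets=[[[0, 0, 5, -15, 0, 0, 0], [0, 0, 5, -45, 0, 0, 0], [0, 0, 5, -75, 0, 0, 0], [0, -10, 45, -75, 0, 0, 0], [0, -20, 95, -75, 0, 0, 0], [0, -30, 145, -75, 0, 0, 0], [0, -40, 195, -75, 0, 0, 0], [0, -50, 245, -75, 0, 0, 0], [0, -50, 295, -75, 0, 0, 0], [0, -50, 345, -75, 0, 0, 0]]])

```text
clock: 16.32
tool_pos: [0.5043, -0.0698, 0.1218]
eef_rot: [0.99, 0.138, 0.022, -0.002]
contact_force: [1.4, -0.0, -3.0]
opening: 0.381
finger_force: 49.7
```

```bash
python3 - <<'E'
from h import *
caps();pose()
yaw=np.radians(16.8);g=np.array([.508,-.428])-.02*np.array([np.cos(yaw),np.sin(yaw)])
rel([*g,.120]);rel([*g,.039])
E
```

```text
top blue 548 [27 39] u 0.108 l 0.009
top blue 186 [15 15] u 0.094 l -0.103
top or 98 [16 22] u 0.084 l 0.071
top or 56 [12 22] u 0.083 l -0.066
scene blue 97 [12 11] u 0.095 l -0.109
scene blue 303 [30 23] u 0.108 l 0.002
scene blue 28 [5 8] u -0.576 l 0.03
scene or 144 [19 18] u 0.084 l -0.052
scene or 169 [20 20] u 0.084 l 0.082
yaw 15.294068392299323 tool z [ 0.046   0.0053 -0.9989] [ 0.5057 -0.0761  0.1221] 0.3821451565446657 49.689419869027915
u,l -0.29383519651450674 -0.08746546015968472
[-110.5737289   340.60983333   -0.55179051]
[-114.27757965  340.03947072   80.36147278]
```

Request:
move_arm(targets=[[[0, -12, 50, 0, 0, 0, -0.5], [0, -30, 100, 0, 0, 0, -0.5], [0, -48, 150, 0, 0, 0, -0.5], [0, -64, 200, 0, 0, 0, -0.5], [0, -80, 250, 0, 0, 0, -0.5], [0, -96, 300, 0, 0, 0, -0.5], [0, -110, 337, 0, 0, 0, -0.5], [0, -110, 340, 10, 0, 0, -0.5], [0, -111, 340, 25, 0, 0, -0.5], [0, -111, 340, 25, 0, 0, -0.5]]])

```text
clock: 17.68
tool_pos: [0.492, -0.4208, 0.0893]
eef_rot: [0.989, 0.145, 0.02, -0.005]
contact_force: [-1.1, 0.0, -3.7]
opening: 0.381
finger_force: 49.7
```

```bash
python3 - <<'E'
from h import *
pose()
yaw=np.radians(16.8);g=np.array([.508,-.428])-.02*np.array([np.cos(yaw),np.sin(yaw)])
rel([*g,.043]);rel([*g,.039])
s=r.get_state();p=np.array(s['tool_pos']);R=Ro.from_quat(s['eef_rot']).as_matrix()
for ax in(0,2.5,5): # pitch hypotheses nose-down rel. to tool
    q=Ro.from_euler('y',-ax,degrees=True).as_matrix()
    print(ax,w2px('wrist',[p+R@q@np.array([.109,-.017,-.026]),p+R@q@np.array([.109,.017,-.026])]).round(1).tolist())
im=r.snapshot('wrist');h=cv2.cvtColor(im,cv2.COLOR_RGB2HSV);m=cv2.inRange(h,(50,90,60),(85,255,255))
for y in(45,60,75,150,360): x=np.where(m[y])[0];print(y,x.min() if len(x) else 0,x.max() if len(x) else 0)
print(np.where(m.any(1))[0].min())
E
```

```text
yaw 16.642276433891244 tool z [ 0.0385  0.0159 -0.9991] [ 0.492  -0.4208  0.0893] 0.3806819782421583 49.68969638059207
u,l -0.6214285228216572 -0.19568908115296987
[-8.60138367 11.73356918 45.96652613]
[-8.76713719 11.7502594  49.96305553]
0 [[263.3, 38.5], [372.8, 38.7]]
2.5 [[265.2, 38.4], [370.5, 38.5]]
5 [[267.0, 39.0], [368.4, 39.1]]
45 270 357
60 262 364
75 263 363
150 266 361
360 275 351
42
```

Request:
move_arm(targets=[[[0, -9, 11, 15, 0, 0, 0], [0, -9, 11, 30, 0, 0, 0], [0, -9, 11, 40, 0, 0, 0], [0, -9, 11, 46, 0, 0, 0], [0, -9, 11, 49, 0, 0, 0], [0, -9, 11, 49, 0, 0, 0], [0, -9, 11, 49, 0, 0, 0]]])

```text
clock: 18.6
tool_pos: [0.4898, -0.4364, 0.0421]
eef_rot: [0.989, 0.144, 0.022, -0.003]
contact_force: [0.7, 0.8, -3.0]
opening: 0.382
finger_force: 49.7
```

```bash
python3 - <<'E'
from h import *
pose();s=r.get_state();print(s['contact_force'],s['moment'])
yaw=np.radians(16.8);g=np.array([.508,-.428])-.02*np.array([np.cos(yaw),np.sin(yaw)])
rel([*g,.038])
E
```

```text
yaw 16.54135522403129 tool z [ 0.0427  0.0114 -0.999 ] [ 0.4898 -0.4364  0.0421] 0.38191805118637073 49.690238920011325
u,l -0.6358190519149141 -0.20206558992907486
[ 0.6997536   0.83199497 -3.0145513 ] [0.01291765 0.07722889 0.01017534]
[-0.33669992 -2.78146931  4.11229972]
```

Request:
move_arm(targets=[[[0, 0, -2, 2, 0, 0, 0], [0, 0, -2, 4, 0, 0, 0], [0, 0, -2, 5, 0, 0, 0], [0, 0, -2, 5, 0, 0, 0], [0, 0, -2, 5, 0, 0, 0]]])

```text
clock: 19.23
tool_pos: [0.4909, -0.4345, 0.0378]
eef_rot: [0.989, 0.144, 0.023, -0.002]
contact_force: [3.1, 1.1, 4.6]
opening: 0.384
finger_force: 49.8
```

Contact (upward force). Release, then lift straight.

Request:
move_arm(targets=[[[0.4, 0, 0, 0, 0, 0, 0], [0.5, 0, 0, 0, 0, 0, 0], [0.7, 0, 0, 0, 0, 0, 0], [0.9, 0, 0, 0, 0, 0, 0], [1, 0, 0, 0, 0, 0, 0], [1, 0, 0, 0, 0, 0, 0], [1, 0, 0, 0, 0, 0, 0], [1, 0, 0, 0, 0, 0, 0], [1, 0, 0, 0, 0, 0, 0]]])

```text
clock: 20.35
tool_pos: [0.4891, -0.4342, 0.0367]
eef_rot: [0.989, 0.144, 0.022, -0.003]
contact_force: [-0.3, 0.1, -0.5]
opening: 1.0
finger_force: 0.0
```

Request:
move_arm(targets=[[[1, 0, 0, -20, 0, 0, 0], [1, 0, 0, -50, 0, 0, 0], [1, 0, 0, -90, 0, 0, 0], [1, 0, 0, -140, 0, 0, 0], [1, 0, 0, -190, 0, 0, 0], [1, 0, 0, -190, 0, 0, 0], [1, 0, 0, -190, 0, 0, 0]]])

```text
clock: 21.22
tool_pos: [0.4807, -0.4362, 0.2269]
eef_rot: [0.989, 0.144, 0.022, -0.003]
contact_force: [-0.2, -0.2, -0.7]
opening: 0.997
finger_force: 0.0
```

```bash
python3 - <<'E'
from h import *
pose();im=snap('wrist','w9.png');h=cv2.cvtColor(im,cv2.COLOR_RGB2HSV)
m=cv2.inRange(h,(50,90,60),(85,255,255));n,l,st,c=cv2.connectedComponentsWithStats(m);i=1+st[1:,4].argmax();print(st[i])
for y in range(0,480,20):
    x=np.where(l[y]==i)[0]
    if len(x):
        q=px2w('wrist',[(x.min(),y),(x.max(),y)],.064);print(y,x.min(),x.max(),q[:,:2].round(4).tolist(),np.linalg.norm(q[1]-q[0]).round(4))
y0=st[i,1];x0=np.where(l[y0]==i)[0].mean();print('tip',px2w('wrist',[(x0,y0)],.064))
ym=cv2.inRange(h,(20,100,100),(35,255,255));pts=np.argwhere(ym)[:,::-1];rc=cv2.minAreaRect(pts.astype(np.float32));print('mat',rc)
hull=cv2.convexHull(pts.astype(np.int32));print(cv2.approxPolyDP(hull,8,True)[:,0].tolist())
caps()
E
```

```text
yaw 16.534963042191052 tool z [ 0.0419  0.012  -0.9991] [ 0.4807 -0.4362  0.2269] 0.9974985873693205 0.0
u,l -0.6331597897934421 -0.21071549011092267
[ 298   91   38  277 8369]
100 298 335 [[0.5809, -0.3905], [0.5899, -0.4205]] 0.0312
120 298 335 [[0.5654, -0.395], [0.5745, -0.4253]] 0.0317
140 298 334 [[0.5495, -0.3995], [0.5584, -0.4295]] 0.0313
160 298 334 [[0.5331, -0.4042], [0.5422, -0.4346]] 0.0317
180 299 334 [[0.5165, -0.4099], [0.5254, -0.4399]] 0.0313
200 299 333 [[0.4991, -0.4148], [0.508, -0.4444]] 0.0309
220 299 333 [[0.4812, -0.4199], [0.4902, -0.45]] 0.0314
240 300 333 [[0.463, -0.4261], [0.4718, -0.4558]] 0.031
260 300 332 [[0.4438, -0.4316], [0.4526, -0.4608]] 0.0305
280 301 331 [[0.4243, -0.4382], [0.4326, -0.4661]] 0.0291
300 306 326 [[0.4052, -0.4488], [0.4108, -0.4678]] 0.0198
320 306 326 [[0.3839, -0.455], [0.3897, -0.4743]] 0.0202
340 306 326 [[0.3617, -0.4614], [0.3676, -0.4811]] 0.0206
360 306 326 [[0.3387, -0.4682], [0.3447, -0.4882]] 0.021
tip [[ 0.59222166 -0.40345449  0.064     ]]
mat ((349.7884826660156, 260.48248291015625), (386.23797607421875, 570.8368530273438), 88.72696685791016)
[[639, 437], [293, 453], [93, 416], [63, 202], [267, 70], [357, 69]]
top blue 550 [27 39] u 0.108 l 0.009
top blue 188 [15 15] u 0.094 l -0.103
top or 86 [13 22] u 0.083 l 0.067
top or 55 [11 21] u 0.082 l -0.065
scene blue 96 [12 11] u 0.095 l -0.109
scene blue 302 [30 23] u 0.107 l 0.002
scene blue 28 [5 8] u -0.576 l 0.03
scene or 149 [19 18] u 0.084 l -0.052
scene or 169 [20 20] u 0.084 l 0.082
```

```bash
python3 -c "
from plant import r
print(r.finish_job())"
```

```text
the job is handed in; nothing more can be done
None
```

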